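Tuck the cover strip under the splash flap and hold it down

TASK

Pick up the steel cover strip by its orange fin, lay it flat on the green drip board and tuck its long free edge under the front rim of the blue splash flap, about 2 cm deep along its whole length (until the black line on the strip meets the rim), without lifting the flap. Finish while still holding the strip, pressed down firmly (about 10 N) and flat on the board. Leave the tin, the plaster model and the bottle where they stand.

Things in the scene. Friction and masses are not known exactly. Their poses are not given: they have to be found in the camera images.
- board: Green fixed drip board, 200 (x) x 190 (y) x 14 mm, flat on the worktop. Origin: centre of its underside; x points to its rear (where the flap is hinged), y to its left, z up. Its top is at z = 14 mm; the bare front part runs from x = -100 mm to the flap's rim at x = -5 mm. The hinge rail on its rear edge rises 21 mm above its top.
- flap_rim (a point): Lowest point of the rounded front rim (4 mm thick) of the blue splash flap, mid-width; at rest at board x = -5, y = 0, z = 21 mm: 7 mm above the board. The flap is 170 mm wide, slopes gently up from the rim to its hinge 90 mm behind, and stands on two black feet close behind the rim at its ends, 152 mm clear between them. Axes as the board's.
- flap (a joint): Hinge of the blue splash flap: 0 = at rest on its feet, grows as its front rim is lifted (0.06 rad lifts the rim 5 mm). Light: a gentle spring and its weight hold it down with less than 1 N at the rim.
- fin (a point): Centre of the orange upright grip fin on the loose steel strip: 34 long (x) x 12 thick (y) x 34 mm tall, top 38 mm above the strip's underside. This point is 21 mm above the strip's underside; the long free edge to be tucked is at x = +60 mm from it, the other long edge at x = -20 mm. x points to the free edge, y along the strip, z up.
- edge_left (a point): Left (+y) end of the free edge of the steel strip, on its underside: (+60, +55, -21) mm from the fin point. Axes as the strip's.
- edge_right (a point): Right (-y) end of the free edge of the steel strip, on its underside: (+60, -55, -21) mm from the fin point. Axes as the strip's.
- strip: Steel cover strip, a plate 80 (x) x 110 (y) x 4 mm, about 120 g; origin at the centre of its underside, 20 mm from the fin's centre towards the free edge. A thin black line runs across its top 20 mm from the free edge. Axes as the fin's.
- tin: Round tin of polishing paste with blue lid, 64 mm across, 28 mm high, loose; origin at the centre of its underside. Not to be disturbed.
- model: Sand-coloured plaster arch model, 62 x 66 x 28 mm, loose; origin at the centre of its underside. Not to be disturbed.
- bottle: White bottle with blue cap, 42 mm across, 103 mm high, loose; origin at the centre of its underside. Not to be disturbed.
Not all that is in view belongs to the job. There is more than one size of the strip; the one meant has the size given above.

How it is judged:
At the end, for the whole second after the job is handed in: The strip's free edge lies on the board 10 to 35 mm behind the flap's rim along its whole length, flat within 0.03 rad and still; the flap rests (under 0.02 rad); the gripper still touches the strip (over 2 N) and it bears on the board with over 4 N (x of edge_left in the frame of board between 0.005 and 0.03 m and z of edge_left in the frame of board between 0.012 and 0.016 m and x of edge_right in the frame of board between 0.005 and 0.03 m and z of edge_right in the frame of board between 0.012 and 0.016 m and angle between the z axis of fin and the z axis of board, either way round below 0.03 rad and value of joint flap below 0.02 rad and contact force between strip and board above 4 N and contact force between the fingers and strip above 2 N and linear speed of strip below 0.01 m/s); the arm keeps its last pose, push and grip.
It fails at once if the flap is lifted (rim raised by more than 5 mm) (value of joint flap above 0.06 rad).
It fails at once if the tin is displaced by more than 15 mm or tipped (distance of tin from where it was at the start of the episode above 0.015 m or angle between tin's own z axis and vertical above 0.3 rad).
It fails at once if the plaster model is displaced by more than 15 mm or tipped (distance of model from where it was at the start of the episode above 0.015 m or angle between model's own z axis and vertical above 0.3 rad).
It fails at once if the bottle is displaced by more than 15 mm or tipped (distance of bottle from where it was at the start of the episode above 0.015 m or angle between bottle's own z axis and vertical above 0.3 rad).
It also fails if it takes over 38 s, if anything falls off the work surface, if the arm or the gripper's body presses on something with over 40 N, if the wrist force passes 120 N, or if a joint passes its speed limit or range.

ROBOT

A 6-joint arm with a two-finger parallel gripper is mounted at the origin on a cart in front of the work surface, level with it; the furniture and walls round the work are solid. World frame = base frame: x ahead of the robot, y to its left, z up, the work surface at z = 0. Lengths are in m, angles in rad, forces in N, time in s.
With the tool pointing down it reaches from about 0.325 to 0.9 m from the base axis. Payload 6.1 kg.
Tool frame: the origin (TCP) lies on the centre line of the jaws, within the pads' length; the fingertips stand 17 mm ahead of it and the grasp point (between the pads) lies 2 mm behind it; z points along the fingers, y is the direction in which the jaws open and shut (so a half turn about z gives the same grasp; the last joint's range is limited). The gripper opens to 87 mm and grips with 3 to 60 N. Pads are 19 mm wide; open, the fingers measure 117 mm over their backs; the gripper's body (75 mm by 190 mm) begins 51 mm behind the grasp point.
Start: joints at [-1.268, 0.22, 1.526, -0, 1.395, -0.126], TCP at [0.26, -0.568, 0.24] pointing down, gripper open.
Joint ranges: [-2.98, 2.98], [-0.91, 2.08], [0.09, 2.57], [-1.24, 4.39], [0.2, 2.65], [-2.68, 2.68]. Speed limits (rad/s): [2.57, 2.57, 3.01, 3.14, 3.14, 3.14].

INTERFACE

Orientations are given as a unit quaternion [x, y, z, w].
In Python, from bench import r, imaging, ticket, nets gives the robot as it stands.
- The arm moves only by the tool move_arm, never from a script. Its argument "commands" is a list that holds one entry, the list of rows, each a list of 7 numbers: the shift along the tool's x, y, z in m, then the turn, a rotation vector about the tool's x, y, z in degrees, then the opening, from 0 (shut) to 1 (fully open). In form: [[[dx, dy, dz, ax, ay, az, gripper], ...]]. A call has 1 to 12 rows; each row shifts and turns the commanded pose from where the row before left it, along the tool's axes as they then stand; what a row does not reach is not made up. A row lasts 1/10 s, in which the tool goes at most 50 mm and 8.59 degrees, less where a joint would pass 70% of its speed; a pose out of reach is approached as far as the arm can. A call is refused whole if a number of a shift passes 0.05 or a number of a turn 8.59, either way. A call with a gripper value outside its range is refused whole. The fingers move at their own pace and stop on an object; the grip force is fixed at half the most. Time passes only in rows, so rows that do not move let the fingers close. It gives the time, the measured TCP pose, the force and the opening at its end, in the units of the state.
- r.get_state(): the state, without advancing time (a new reading comes with each control period).
- imaging.read_camera(name): name is "scene" or "top"; returns the picture (420x560x3 uint8, red, green, blue); there is no depth.
- imaging.calibration(name): a dict with "fx", "fy", "cx", "cy" (pixels), "k1" (the pictures are not rectified: a ray, as slopes to the right and down, at radius r is drawn at 1 + k1 r^2 times it, then the intrinsics apply), "rvec" (rotation vector, rad) and "tvec" (3), from world to camera coordinates, as OpenCV has them. Camera axes: x right, y down, z forward; pixel columns grow to the right and rows downward; lengths in m; the calibration is good to about 2 mm. A picture is of the moment at which its call begins. calibration takes no time and is no camera call.
- ticket.finish_job(): hands the job in, once; it reports no verdict.
Trained networks look in the newest picture that a camera, given by its name, has taken for a name from the list of things; names that differ only in an ending like _2 or _b are one class to them, and where a whole thing is asked for, a point or a joint stands for the part that bears it (a point fixed in the world has none). Each returns a list of dicts, best first, with "conf" (0 to 1); they miss things now and then, are a little off and sometimes report something else, mostly with a low value. They report only what shows in the picture. A call takes as long as a camera call. They do not tell look-alikes from the thing itself.
- nets.spot_in(camera, thing): "xyz" ([x, y, z] in m, in the coordinates of the camera as it stood for that picture, good to about 4 mm: the middle of the surface that is visible of it).
The state is a dict: "clock": time; "q": joint angles; "qd": joint speeds; "joint_efforts": joint torques, N m; "ee_pos": TCP position; "tcp_rot": TCP orientation; "wrist_force": force on the tool from outside, world axes, zero at the start; "wrist_torque": the same for the moment, N m; "grip_width": finger opening in m.
Only numpy, scipy, OpenCV 4.12 (cv2) and the standard library are available. Lean on these libraries where they do the work, as an engineer would, in place of code of your own. Each camera call takes 0.05 s, during which the arm holds its last target.

## Working session

There is one attempt and no reset: what is moved stays moved. The work goes in short steps, Python scripts to look and compute and a tool call to move; the robot and the scene stay as the last step left them, time stands still between calls to the robot, and variables do not carry over. Pictures are saved under pics/ and viewed, and the job is handed in when it is done.

Besides the shell and the picture viewer there is one more tool, called after "Request:" by a JSON object that holds its "fn" and its "kwargs", one argument or row to a line. move_arm: Moves the arm, as the interface text tells. Its arguments: {"type":"object","properties":{"commands":{"type":"array","items":{"type":"array","items":{"type":"array","items":{"type":"number"}}}}},"required":["commands"]}

```bash
mkdir -p pics; ls; python3 - <<'E'
from bench import r, imaging, ticket, nets
import cv2,json
for n in("scene","top"):
    im=imaging.read_camera(n); cv2.imwrite(f"pics/{n}0.png",im[:,:,::-1]); print(n,imaging.calibration(n))
print(r.get_state())
E
```

```text
pics
scene {'fx': 455.9633488922227, 'fy': 455.9633488922227, 'cx': 277.27979950731793, 'cy': 213.17664291679097, 'k1': -0.08940161575800006, 'rvec': array([ 0.83609789, -2.20874843,  1.39112167]), 'tvec': array([0.26893466, 0.24734089, 1.16341232])}
top {'fx': 546.6173773664372, 'fy': 546.6173773664372, 'cx': 279.77739058964255, 'cy': 206.34102258903778, 'k1': -0.11209595022002464, 'rvec': array([ 2.13424042, -2.18715546,  0.15943213]), 'tvec': array([-0.2071062 ,  0.57498508,  1.55053467])}
{'clock': 0.1, 'q': array([-1.26809327e+00,  2.21153972e-01,  1.52748520e+00, -7.15519136e-06,
        1.39470063e+00, -1.26120001e-01]), 'qd': array([-0.00103185, -0.00144264, -0.00328979, -0.00024297,  0.0006804 ,
       -0.00031971]), 'joint_efforts': array([ 3.42894955e-04, -4.95943129e+01, -3.88520801e+01,  7.00844591e-02,
        5.15365542e-02, -5.88650187e-05]), 'ee_pos': array([ 0.25970083, -0.56791275,  0.23854856]), 'tcp_rot': array([ 9.77101267e-01,  2.12773005e-01, -8.05370290e-05, -8.69860883e-04]), 'wrist_force': array([-0.01614139,  1.07004241, -0.04433371]), 'wrist_torque': array([ 0.00326187, -0.01316753,  0.00834809]), 'grip_width': 0.08725118812476422}
```

View pics/scene0.png

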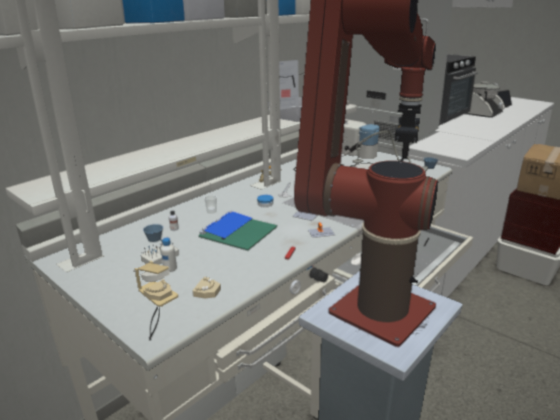

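View pics/top0.png

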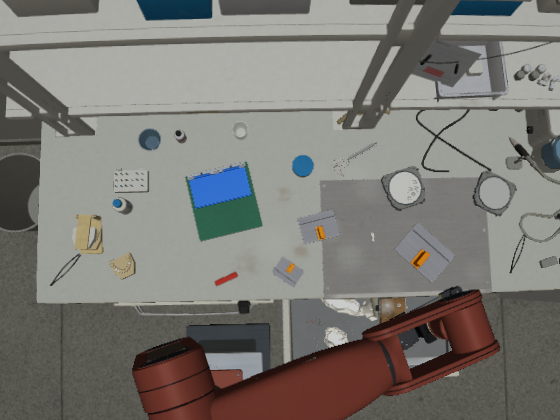

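The top view shows three candidate strips with orange fins, at about (319,229), (288,270) and (425,253). I'll measure each and look at close crops.

```bash
cat > h.py <<'E'
import numpy as np,cv2
from bench import r, imaging, ticket, nets
def cam(n):
    c=imaging.calibration(n); K=np.array([[c['fx'],0,c['cx']],[0,c['fy'],c['cy']],[0,0,1.]]); 
    return K,np.array([c['k1'],0,0,0,0.]),np.array(c['rvec'],float),np.array(c['tvec'],float)
def proj(n,P):
    K,d,rv,t=cam(n); return cv2.projectPoints(np.array(P,float).reshape(-1,1,3),rv,t,K,d)[0].reshape(-1,2)
def unproj(n,px,z):
    K,d,rv,t=cam(n); R=cv2.Rodrigues(rv)[0]
    u=cv2.undistortPoints(np.array(px,float).reshape(-1,1,2),K,d).reshape(-1,2)
    D=np.c_[u,np.ones(len(u))]@R; C=-R.T@t
    return C+D*((z-C[2])/D[:,2])[:,None]
def c2w(n,x):
    K,d,rv,t=cam(n); R=cv2.Rodrigues(rv)[0]; return R.T@(np.array(x)-t)
E
python3 - <<'E'
from h import *
im=cv2.imread('pics/top0.png')
for i,(a,b,c,d) in enumerate([(180,150,270,250),(260,195,350,295),(385,215,465,290)]):
    cv2.imwrite(f'pics/c{i}.png',cv2.resize(im[b:d,a:c],None,fx=6,fy=6,interpolation=cv2.INTER_CUBIC))
imaging.read_camera("top")
for th in("strip","fin","board","flap_rim","flap","tin","model","bottle","edge_left","edge_right"):
    print(th,[(np.round(c2w("top",o['xyz']),3).tolist(),np.round(proj("top",c2w("top",o['xyz']))[0]).tolist(),round(o['conf'],2)) for o in nets.spot_in("top",th)])
E
```

```text
strip [([0.382, -0.24, 0.003], [288.0, 271.0], 0.86), ([0.429, -0.65, 0.001], [424.0, 251.0], 0.86), ([0.512, -0.33, 0.006], [317.0, 226.0], 0.78)]
fin [([0.512, -0.331, 0.003], [317.0, 226.0], 0.93), ([0.426, -0.644, 0.002], [423.0, 252.0], 0.9), ([0.38, -0.24, 0.003], [288.0, 272.0], 0.62)]
board [([0.591, -0.055, 0.013], [223.0, 202.0], 0.8)]
flap_rim [([0.634, -0.047, 0.025], [220.0, 187.0], 0.86)]
flap [([0.636, -0.05, 0.024], [221.0, 186.0], 0.87)]
tin [([0.687, -0.286, 0.028], [300.0, 167.0], 0.75)]
model [([0.41, 0.239, 0.026], [123.0, 265.0], 0.68)]
bottle [([0.579, 0.227, 0.077], [123.0, 205.0], 0.65)]
edge_left [([0.381, -0.236, 0.005], [286.0, 271.0], 0.91), ([0.428, -0.646, 0.003], [423.0, 252.0], 0.88), ([0.516, -0.333, 0.005], [318.0, 225.0], 0.62)]
edge_right [([0.425, -0.646, 0.005], [424.0, 253.0], 0.9), ([0.512, -0.335, 0.002], [318.0, 226.0], 0.58), ([0.69, -0.29, 0.03], [302.0, 166.0], 0.35)]
```

```bash
python3 - <<'E'
from h import *
print(r.get_state()['clock'])
E
```

```text
0.65
```

View pics/c0.png

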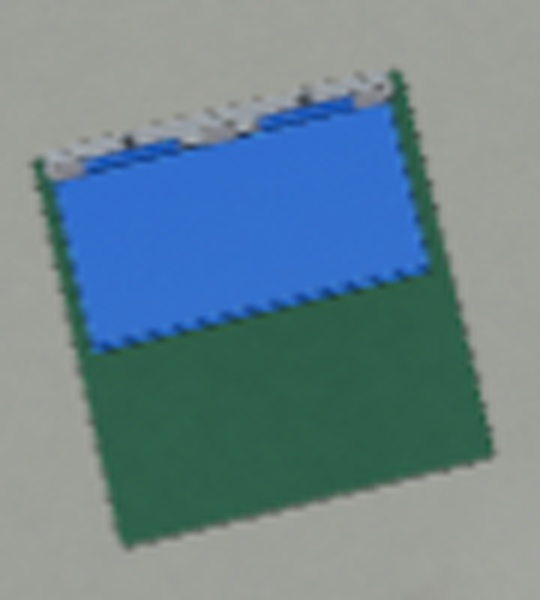

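View pics/c1.png

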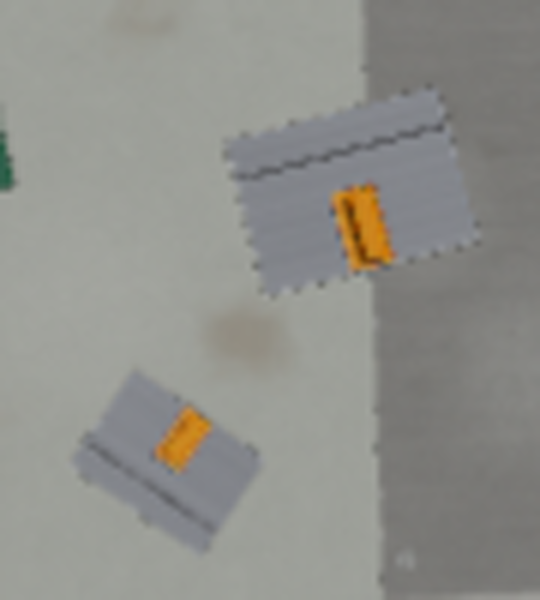

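View pics/c2.png

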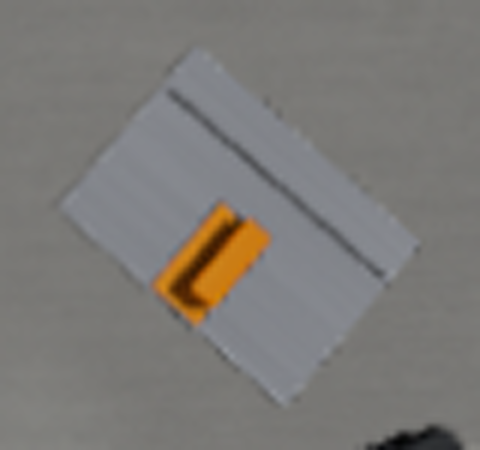

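Crop 0 shows the board and flap. Crop 1 shows strip A, upper right at about (319,229), and the small strip B at (288,270). Crop 2 shows strip C at (425,253). Next I'll compute their metric sizes.

```bash
python3 - <<'E'
from h import *
def q(c,o,z):
    px=(np.array(c,float)+.5)/6-.5+np.array(o); return unproj("top",px,z)
for nm,c,o,z in [("A",[(225,143),(438,87),(482,240),(268,297)],(260,195),.004),("B",[(73,460),(208,553),(262,462),(137,368)],(260,195),.004),("C",[(205,45),(420,245),(287,404),(60,205)],(385,215),.004),
  ("board",[(36,160),(398,70),(494,456),(124,548)],(180,150),.014),("flap",[(92,353),(430,270)],(180,150),.023)]:
    P=q(c,o,z); n=len(P); print(nm,np.round(P[:,:2],4).tolist(),[round(float(np.linalg.norm(P[i]-P[(i+1)%n])),4) for i in range(n)],[round(float(np.degrees(np.arctan2(*(P[(i+1)%n]-P[i])[[1,0]]))),1) for i in range(n)])
# refined with color segmentation
im=cv2.imread('pics/top0.png'); hsv=cv2.cvtColor(im,cv2.COLOR_BGR2HSV)
m=cv2.inRange(hsv,(8,150,120),(25,255,255))
n,l,s,ce=cv2.connectedComponentsWithStats(m); print([(s[i].tolist(),ce[i].round(1).tolist()) for i in range(1,n) if s[i][4]>20])
E
```

```text
A [[0.5371, -0.2722], [0.5625, -0.3788], [0.4858, -0.3978], [0.4604, -0.2911]] [0.1096, 0.079, 0.1097, 0.079] [-76.6, -166.1, 103.4, 13.9]
B [[0.3831, -0.1933], [0.3362, -0.258], [0.3797, -0.2857], [0.4272, -0.2258]] [0.0799, 0.0516, 0.0765, 0.0548] [-125.9, -32.4, 51.6, 143.7]
C [[0.5171, -0.6368], [0.4141, -0.7406], [0.3378, -0.6684], [0.4394, -0.5594]] [0.1462, 0.105, 0.1491, 0.1097] [-134.8, 136.6, 47.0, -44.9]
board [[0.6701, 0.0568], [0.7114, -0.1238], [0.5173, -0.1676], [0.4763, 0.0142]] [0.1853, 0.199, 0.1864, 0.1985] [-77.1, -167.3, 102.7, 12.4]
flap [[0.5716, 0.0281], [0.6088, -0.1383]] [0.1705, 0.1705] [-77.4, 102.6]
[([316, 226, 9, 14, 87], [320.2, 232.4]), ([411, 249, 19, 20, 143], [420.2, 258.4]), ([286, 263, 9, 10, 44], [290.2, 267.7])]
```

Strip A is 110 x 79 mm, which matches the size given. B is about 80 x 53 mm and C about 148 x 107 mm, so both are decoys. I choose A, with its fin near (319,232), yaw 13.7° and the free edge on its far side. Before moving, I'll refine the poses with a model overlay.

```bash
cat >> h.py <<'E'
from scipy.spatial.transform import Rotation as Ro
def T(x,y,z,yaw):
    a=np.radians(yaw); M=np.eye(4); M[:3,:3]=Ro.from_euler('z',yaw,degrees=True).as_matrix(); M[:3,3]=[x,y,z]; return M
def ap(M,P): return np.array(P)@M[:3,:3].T+M[:3,3]
def box(a,b,c,d,z): return [(a,c,z),(a,d,z),(b,d,z),(b,c,z)]
STRIP=[box(-.08+.06,.06,-.055,.055,-.017),box(-.017,.017,-.006,.006,.017),[(.04,-.055,-.017),(.04,.055,-.017)]]
BOARD=[box(-.1,.1,-.095,.095,.014),[(-.007,-.085,.023),(-.007,.085,.023)]]
def overlay(im,n,M,polys,col,o,s):
    for p in polys:
        q=(proj(n,ap(M,p))-np.array(o)+.5)*s-.5
        cv2.polylines(im,[np.int32(np.round(q*16))],True,col,1,cv2.LINE_AA,4)
def tool():
    s=r.get_state(); return s,Ro.from_quat(s['tcp_rot']).as_matrix()
def totool(dw):
    s,R=tool(); return R.T@np.array(dw)
E
python3 - <<'E'
from h import *
im=cv2.imread('pics/top0.png')
o=(180,140);s=4
c=cv2.resize(im[140:290,180:365],None,fx=s,fy=s,interpolation=cv2.INTER_CUBIC)
overlay(c,"top",T(.492,-.3397,.021,13.7),STRIP,(0,0,255),o,s)
overlay(c,"top",T(.5938,-.0551,0,12.6),BOARD,(0,0,255),o,s)
cv2.imwrite('pics/ov.png',c)
s,R=tool(); print(R.round(3))
print(totool(np.array([.492,-.3397,.12])-s['ee_pos']))
R2=np.array([[np.cos(np.radians(13.7)),np.sin(np.radians(13.7)),0],[np.sin(np.radians(13.7)),-np.cos(np.radians(13.7)),0],[0,0,-1]]).T.T
print((Ro.from_matrix(R).inv()*Ro.from_matrix(R2)).as_rotvec(degrees=True), R2.T@(np.array([.492,-.3397,.12])-s['ee_pos']))
E
```

```text
[[ 0.909  0.416 -0.   ]
 [ 0.416 -0.909  0.   ]
 [-0.    -0.    -1.   ]]
[ 0.30623577 -0.11147936  0.11953338]
[-1.78767765e-03  6.60439579e-04  1.08676235e+01] [ 0.27972346 -0.16722146  0.1195324 ]
```

View pics/ov.png

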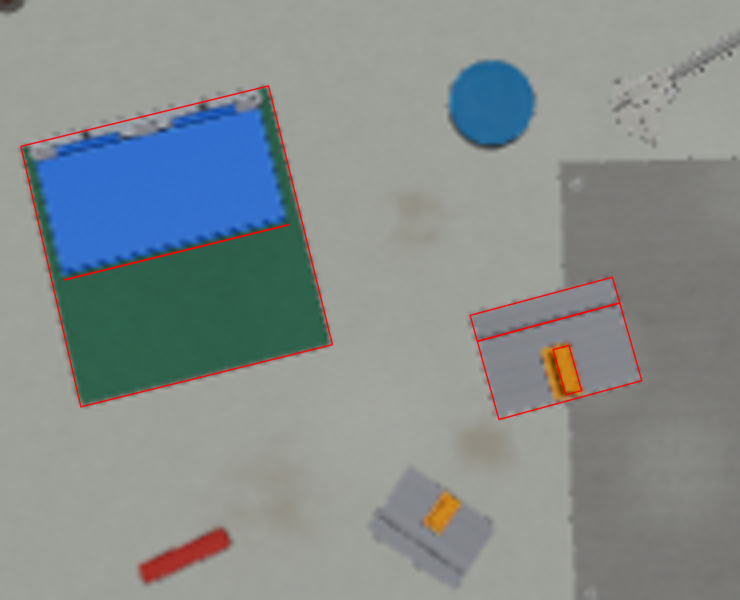

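The overlay shows the model outlines landing on strip A (crop corners about (470,315) to (641,380)) and on the board (about (22,146) to (332,345)). The black line and the fin also match. I'll go above the fin now.

Request:
{"fn": "move_arm", "kwargs": {
  "commands": [
    [[0, 0, 0, 0, 0, 5.43, 0.6], [0, 0, 0, 0, 0, 5.43, 0.6], [0.04, -0.0239, 0.0171, 0, 0, 0, 0.6], [0.04, -0.0239, 0.0171, 0, 0, 0, 0.6], [0.04, -0.0239, 0.0171, 0, 0, 0, 0.6], [0.04, -0.0239, 0.0171, 0, 0, 0, 0.6], [0.04, -0.0239, 0.0171, 0, 0, 0, 0.6], [0.04, -0.0239, 0.0171, 0, 0, 0, 0.6], [0.04, -0.0239, 0.0171, 0, 0, 0, 0.6], [0, 0, 0, 0, 0, 0, 0.6], [0, 0, 0, 0, 0, 0, 0.6]]
  ]
}}

```text
clock: 1.75
ee_pos: [0.4926, -0.3384, 0.1193]
tcp_rot: [0.993, 0.121, -0.001, -0.0]
wrist_force: [0.1, -0.4, 0.2]
grip_width: 0.0523
```

```bash
python3 - <<'E'
from h import *
im=imaging.read_camera("top")[:,:,::-1]; cv2.imwrite('pics/top1.png',im)
s,R=tool(); print(s['clock'],s['ee_pos'],R.round(3),s['wrist_force'],s['grip_width'])
print(R.T@(np.array([.492,-.3397,.026])-s['ee_pos']))
E
```

```text
1.8 [ 0.49226751 -0.33971729  0.1200468 ] [[ 0.971  0.238 -0.   ]
 [ 0.238 -0.971 -0.001]
 [-0.     0.    -1.   ]] [-0.62490489 -0.83520719  0.20644331] 0.05244840718471767
[-0.00022423 -0.00012522  0.09404683]
```

View pics/top1.png

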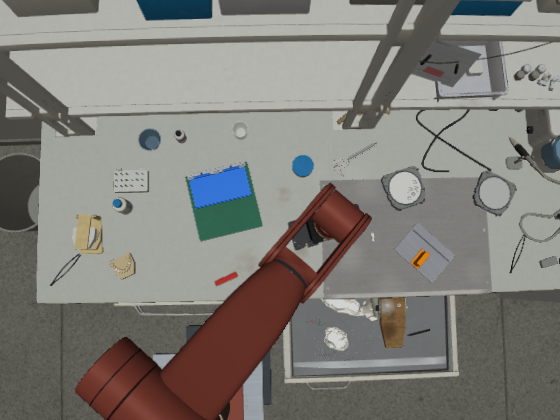

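The arm hides strip A around (320,225), but the measured TCP is within 1 mm of the fin. I'll descend and close.

Request:
{"fn": "move_arm", "kwargs": {
  "commands": [
    [[0, 0, 0.03, 0, 0, 0, 0.6], [0, 0, 0.03, 0, 0, 0, 0.6], [0, 0, 0.02, 0, 0, 0, 0.6], [0, 0, 0.014, 0, 0, 0, 0.6], [0, 0, 0, 0, 0, 0, 0.6], [0, 0, 0, 0, 0, 0, 0.6], [0, 0, 0, 0, 0, 0, 0], [0, 0, 0, 0, 0, 0, 0], [0, 0, 0, 0, 0, 0, 0], [0, 0, 0, 0, 0, 0, 0], [0, 0, 0, 0, 0, 0, 0], [0, 0, 0, 0, 0, 0, 0]]
  ]
}}

```text
clock: 3.0
ee_pos: [0.4923, -0.3396, 0.026]
tcp_rot: [0.993, 0.119, 0.0, 0.0]
wrist_force: [-0.3, -0.4, -0.0]
grip_width: 0.0121
```

```bash
python3 - <<'E'
from h import *
im=imaging.read_camera("scene")[:,:,::-1]; cv2.imwrite('pics/s2.png',cv2.resize(im[150:280,180:380],None,fx=4,fy=4,interpolation=cv2.INTER_CUBIC))
s,R=tool(); print(s['clock'],s['ee_pos'],s['wrist_force'],s['grip_width'])
E
```

```text
3.05 [ 0.49235757 -0.3396127   0.0259715 ] [-0.02181985 -0.48091781  1.12410359] 0.011200053384289504
```

View pics/s2.png

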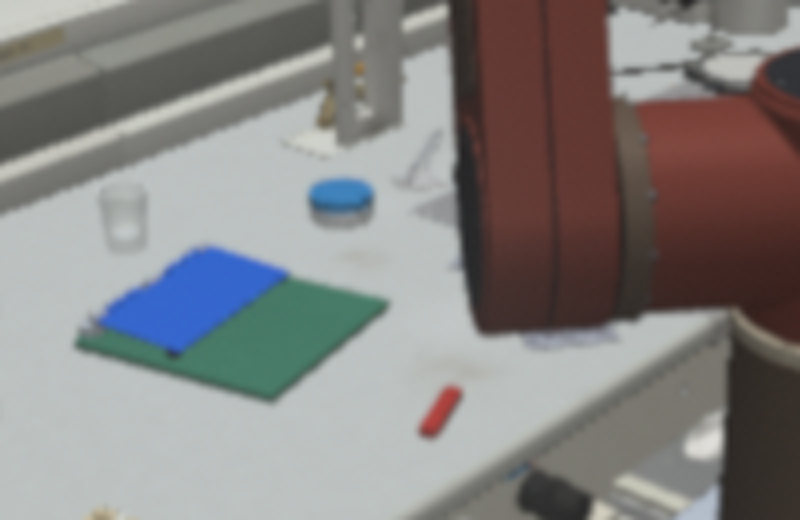

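Holding the 12 mm fin. I'll lift now.

Request:
{"fn": "move_arm", "kwargs": {
  "commands": [
    [[0, 0, -0.01, 0, 0, 0, 0], [0, 0, -0.02, 0, 0, 0, 0], [0, 0, -0.03, 0, 0, 0, 0], [0, 0, -0.03, 0, 0, 0, 0], [0, 0, 0, 0, 0, 0, 0], [0, 0, 0, 0, 0, 0, 0]]
  ]
}}

```text
clock: 3.65
ee_pos: [0.4926, -0.3399, 0.117]
tcp_rot: [0.993, 0.119, 0.001, 0.001]
wrist_force: [-1.0, 0.3, -2.4]
grip_width: 0.0118
```

```bash
python3 - <<'E'
from h import *
a=np.radians(12.6)
s,R=tool(); print(s['clock'],s['ee_pos'],s['wrist_force'],s['wrist_torque'],s['grip_width'],np.degrees(np.arctan2(R[1,0],R[0,0])))
g=np.array([.5938-.085*np.cos(a),-.0551-.085*np.sin(a),.09])
R2=np.array([[np.cos(a),np.sin(a),0],[np.sin(a),-np.cos(a),0],[0,0,-1]])
print((Ro.from_matrix(R).inv()*Ro.from_matrix(R2)).as_rotvec(degrees=True),R2.T@(g-s['ee_pos']))
E
```

```text
3.65 [ 0.49264754 -0.33985297  0.1169506 ] [-1.03072162  0.26656478 -2.35899464] [0.01072017 0.06185341 0.01653599] 0.011819738557812438 13.709710895251531
[ 0.09070083 -0.06428563  1.10966002] [ 0.07583332 -0.25582947  0.0269506 ]
```

Request:
{"fn": "move_arm", "kwargs": {
  "commands": [
    [[0, 0, 0, 0, 0, 1.1, 0], [0.0126, -0.0426, 0.0025, 0, 0, 0, 0], [0.0126, -0.0426, 0.0025, 0, 0, 0, 0], [0.0126, -0.0426, 0.0025, 0, 0, 0, 0], [0.0126, -0.0426, 0.0025, 0, 0, 0, 0], [0.0126, -0.0426, 0.0025, 0, 0, 0, 0], [0.0126, -0.0426, 0.0025, 0, 0, 0, 0], [0, 0, 0, 0, 0, 0, 0], [0, 0, 0, 0, 0, 0, 0]]
  ]
}}

```text
clock: 4.55
ee_pos: [0.5091, -0.0724, 0.0994]
tcp_rot: [0.994, 0.111, -0.001, -0.0]
wrist_force: [0.7, -1.1, 0.1]
grip_width: 0.0118
```

```bash
cat > look.py <<'E'
from h import *
import sys
k=sys.argv[1]
s,R=tool(); print(s['clock'],s['ee_pos'],s['wrist_force'],s['wrist_torque'],s['grip_width'])
yaw=np.degrees(np.arctan2(R[1,0],R[0,0])); print('yaw',yaw, 'tilt',np.degrees(np.arccos(-R[2,2])), R[2])
Mb=T(.5938,-.0551,0,12.6)
print('board xyz of tcp',ap(np.linalg.inv(Mb),s['ee_pos']))
off=float(sys.argv[2]) if len(sys.argv)>2 else -.005
M=T(*(s['ee_pos']+[0,0,off]),yaw)
for n,(a,b,c,d) in {"top":(170,140,310,245),"scene":(180,200,320,305)}.items():
    im=np.ascontiguousarray(imaging.read_camera(n)[:,:,::-1]); cv2.imwrite(f'pics/{n}_{k}.png',im)
    z=cv2.resize(im[b:d,a:c],None,fx=5.5,fy=5.5,interpolation=cv2.INTER_CUBIC)
    cv2.imwrite(f'pics/{n}_{k}_z.png',z)
    overlay(z,n,M,STRIP,(0,0,255),(a,b),5.5); overlay(z,n,Mb,BOARD,(255,0,255),(a,b),5.5)
    cv2.imwrite(f'pics/{n}_{k}_o.png',z)
E
python3 look.py 3
```

```text
4.55 [ 0.50912764 -0.07238031  0.09936911] [ 0.7193161  -1.05723485  0.08670616] [-0.00743619  0.03247772 -0.00823681] 0.011821622655886939
yaw 12.73649214222127 tilt 0.16375527817505156 [-0.00265533 -0.00105723 -0.99999592]
board xyz of tcp [-0.08640276  0.00160656  0.09936911]
```

View pics/top_3_o.png

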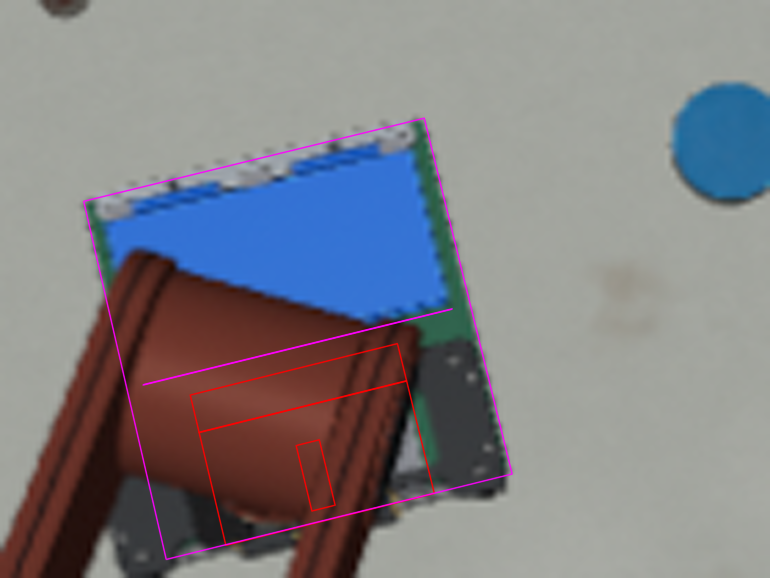

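View pics/scene_3_o.png

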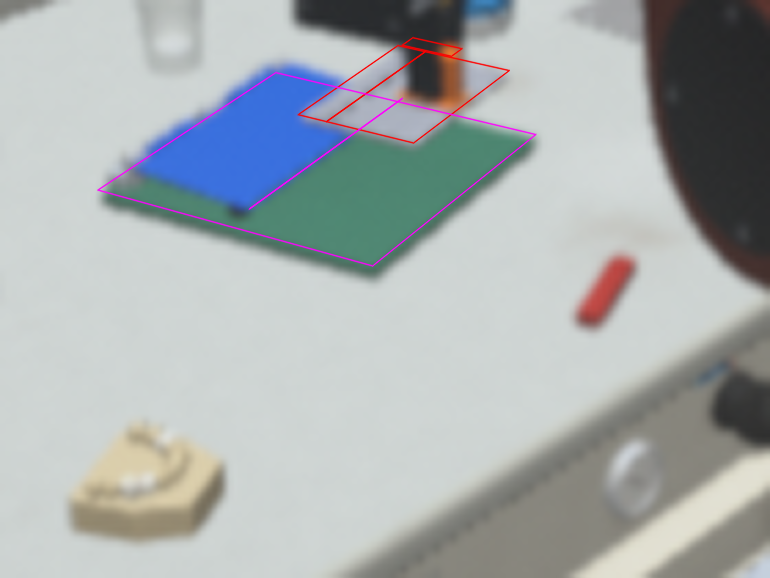

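The scene view shows the held strip level, matching the overlay (crop about (300,115) to (510,70)) and clear of the flap rim. I'll lower it to just above the board.

Request:
{"fn": "move_arm", "kwargs": {
  "commands": [
    [[0, 0, 0.02, 0, 0, 0, 0], [0, 0, 0.02, 0, 0, 0, 0], [0, 0, 0.012, 0, 0, 0, 0], [0, 0, 0.005, 0, 0, 0, 0], [0, 0, 0, 0, 0, 0, 0], [0, 0, 0, 0, 0, 0, 0]]
  ]
}}

```text
clock: 5.25
ee_pos: [0.5107, -0.0741, 0.0445]
tcp_rot: [0.994, 0.109, 0.0, 0.0]
wrist_force: [0.4, -0.2, -1.1]
grip_width: 0.012
```

```bash
python3 look.py 4
```

```text
5.25 [ 0.51074927 -0.07410935  0.04445124] [ 0.44879804 -0.19098066 -1.05552677] [ 0.03325817 -0.0169711  -0.08350052] 0.011984542990443605
yaw 12.569676643877145 tilt 0.05195847940753664 [ 7.92532552e-04  4.40752283e-04 -9.99999589e-01]
board xyz of tcp [-0.08519736 -0.00043459  0.04445124]
```

View pics/scene_4_o.png

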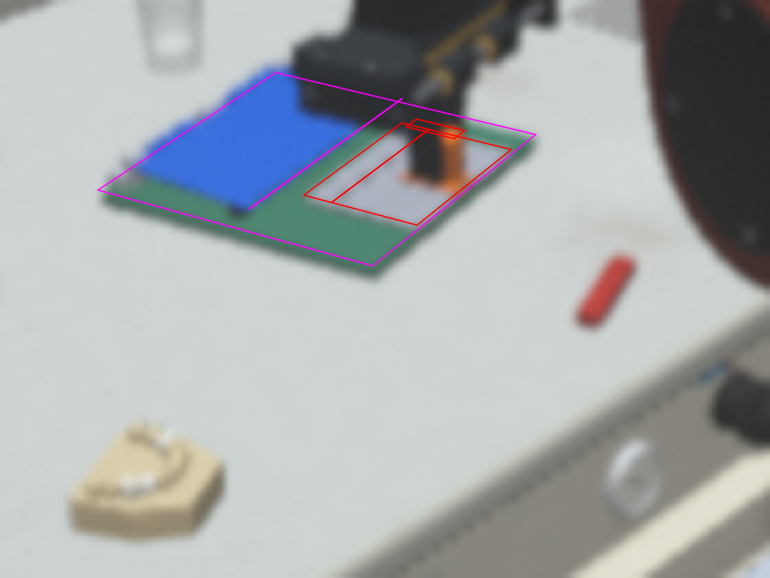

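View pics/scene_4_z.png

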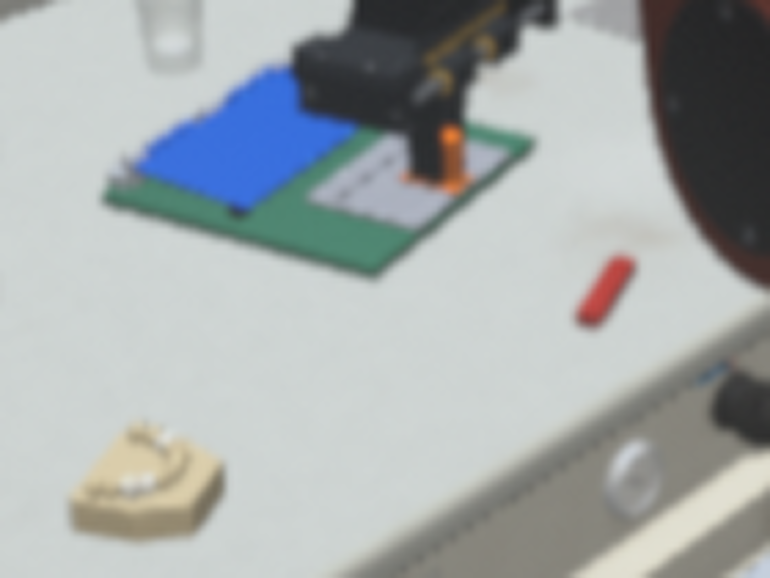

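The strip lies parallel to the rim with a visible green gap of about 18 mm (crop (245,210) to (305,195)). I'll lower it to contact.

Request:
{"fn": "move_arm", "kwargs": {
  "commands": [
    [[0, 0, 0.003, 0, 0, 0, 0], [0, 0, 0.001, 0, 0, 0, 0], [0, 0, 0.001, 0, 0, 0, 0], [0, 0, 0, 0, 0, 0, 0], [0, 0, 0, 0, 0, 0, 0]]
  ]
}}

```text
clock: 5.85
ee_pos: [0.5104, -0.0736, 0.0399]
tcp_rot: [0.994, 0.11, 0.0, 0.0]
wrist_force: [-3.6, 0.7, 8.3]
grip_width: 0.0118
```

Request:
{"fn": "move_arm", "kwargs": {
  "commands": [
    [[0, 0, -0.0005, 0, 0, 0, 0], [0, 0, 0, 0, 0, 0, 0], [0, 0, 0, 0, 0, 0, 0]]
  ]
}}

```text
clock: 6.15
ee_pos: [0.5104, -0.0736, 0.0399]
tcp_rot: [0.994, 0.11, 0.0, 0.0]
wrist_force: [-2.5, 1.4, 7.4]
grip_width: 0.0119
```

```bash
python3 look.py 5; python3 look.py 5
```

```text
6.15 [ 0.5104352  -0.0735716   0.03991416] [-2.53987801  1.35109824  7.35608679] [0.12564244 0.43245099 0.00927438] 0.011940714855313875
yaw 12.616458584375524 tilt 0.018720450979494135 [ 2.92151053e-04  1.46296080e-04 -9.99999947e-01]
board xyz of tcp [-0.08538656  0.00015872  0.03991416]
6.25 [ 0.51044606 -0.07357302  0.03989339] [-2.78995904  1.73430711  5.98983219] [ 0.12518492  0.52406428 -0.03317717] 0.012159605205269389
yaw 12.616032893776694 tilt 0.015407752085372357 [ 2.38650088e-04  1.23943338e-04 -9.99999964e-01]
board xyz of tcp [-0.08537627  0.00015497  0.03989339]
```

View pics/scene_5_z.png

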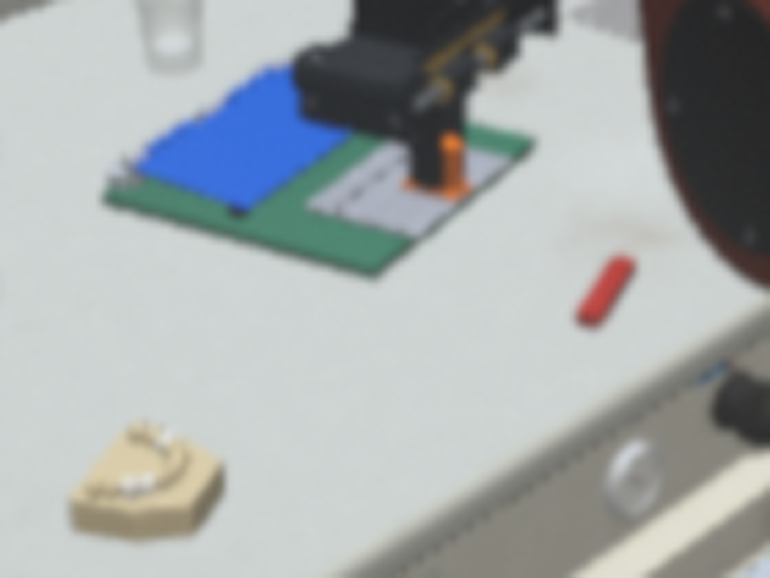

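The strip lies flat on the board at about 7 N, with its free edge at board x of about -25 mm. I'll slide it forward until the edge reaches the rim.

Request:
{"fn": "move_arm", "kwargs": {
  "commands": [
    [[0.003, 0, 0, 0, 0, 0, 0], [0.004, 0, 0, 0, 0, 0, 0], [0.004, 0, 0, 0, 0, 0, 0], [0.004, 0, 0, 0, 0, 0, 0], [0.003, 0, 0, 0, 0, 0, 0], [0.002, 0, 0, 0, 0, 0, 0], [0, 0, 0, 0, 0, 0, 0]]
  ]
}}

```text
clock: 7.05
ee_pos: [0.53, -0.0695, 0.0399]
tcp_rot: [0.994, 0.11, -0.0, 0.0]
wrist_force: [-3.3, -0.8, 7.1]
grip_width: 0.0118
```

```bash
python3 look.py 6
```

```text
7.05 [ 0.53000679 -0.06948591  0.03991363] [-3.34186282 -0.82736747  7.09622792] [-0.05530958  0.52698386  0.01518952] 0.011832954628580044
yaw 12.622417946704577 tilt 0.02971977320261687 [-5.99252019e-05  5.15234730e-04 -9.99999865e-01]
board xyz of tcp [-0.06539505 -0.0001234   0.03991363]
```

View pics/scene_6_z.png

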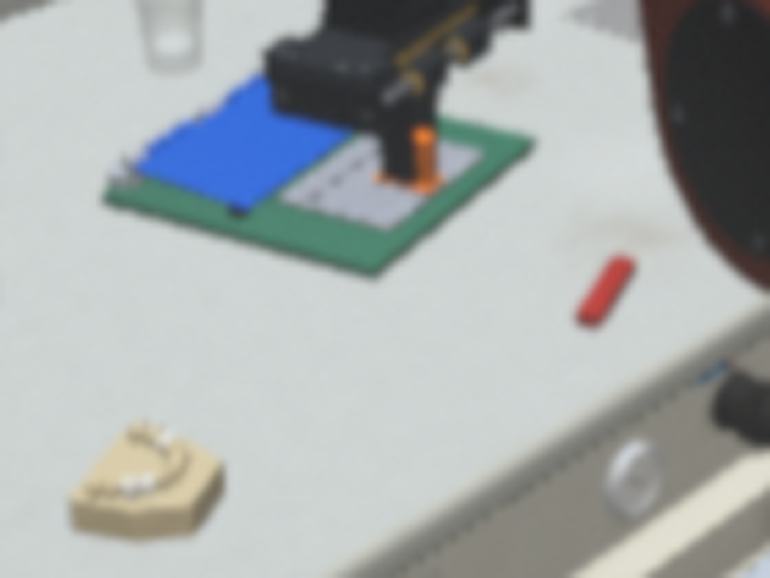

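The strip's edge is at the rim (crop (280,195) to (352,140)), parallel, with the rim's bottom line unchanged. I'll tuck it in.

Request:
{"fn": "move_arm", "kwargs": {
  "commands": [
    [[0.003, 0, 0, 0, 0, 0, 0], [0.003, 0, 0, 0, 0, 0, 0], [0.003, 0, 0, 0, 0, 0, 0], [0, 0, 0, 0, 0, 0, 0]]
  ]
}}

```text
clock: 7.55
ee_pos: [0.539, -0.0675, 0.0399]
tcp_rot: [0.994, 0.11, 0.0, 0.0]
wrist_force: [-1.8, -0.1, 5.7]
grip_width: 0.0115
```

```bash
python3 look.py 7
```

```text
7.55 [ 0.53896594 -0.06750132  0.0399041 ] [-1.83257166 -0.05252926  5.68824171] [-0.05003724  0.46874432 -0.02072245] 0.011502503353103611
yaw 12.61957639754495 tilt 0.04092575756822938 [ 3.75682027e-04  6.07512976e-04 -9.99999745e-01]
board xyz of tcp [-0.05621874 -0.00014097  0.0399041 ]
```

View pics/scene_7_z.png

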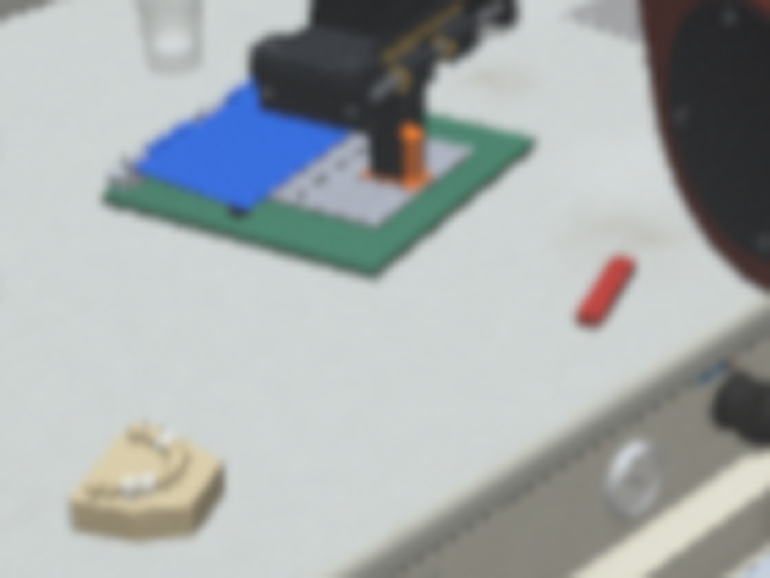

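The edge has started under the rim and the flap is unchanged. The black line is about 12 mm short of the rim, so I'll continue.

Request:
{"fn": "move_arm", "kwargs": {
  "commands": [
    [[0.003, 0, 0, 0, 0, 0, 0], [0.003, 0, 0, 0, 0, 0, 0], [0.003, 0, 0, 0, 0, 0, 0], [0.003, 0, 0, 0, 0, 0, 0], [0, 0, 0, 0, 0, 0, 0], [0, 0, 0.0005, 0, 0, 0, 0], [0, 0, 0, 0, 0, 0, 0], [0, 0, 0, 0, 0, 0, 0]]
  ]
}}

```text
clock: 8.45
ee_pos: [0.5506, -0.0649, 0.0399]
tcp_rot: [0.994, 0.11, 0.0, 0.0]
wrist_force: [-4.2, -0.0, 9.7]
grip_width: 0.0117
```

```bash
python3 look.py 8; python3 - <<'E'
import cv2
im=cv2.imread('pics/scene_8.png'); cv2.imwrite('pics/s8c.png',cv2.resize(im[205:255,190:290],None,fx=8,fy=8,interpolation=cv2.INTER_CUBIC))
E
```

```text
8.45 [ 0.55061675 -0.06486931  0.03990486] [-4.23340163e+00 -5.66719463e-03  9.69186436e+00] [0.04530313 0.7049532  0.03608392] 0.011660818480814971
yaw 12.617106419124688 tilt 0.04389796250094663 [ 4.99238951e-04  5.81177770e-04 -9.99999706e-01]
board xyz of tcp [-0.04427437 -0.0001139   0.03990486]
```

View pics/s8c.png

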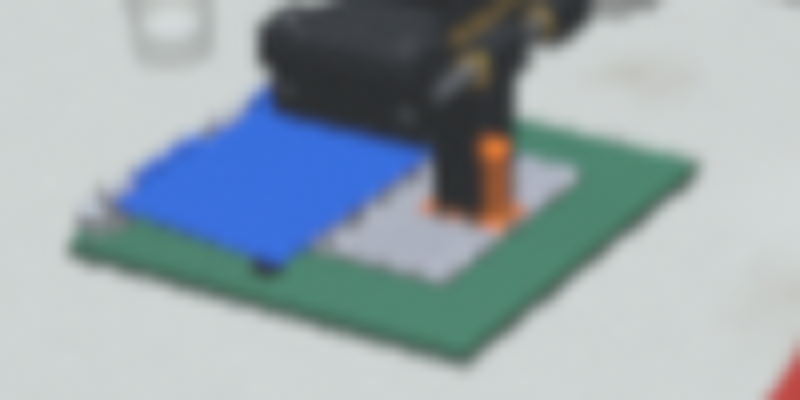

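View pics/scene_8_o.png

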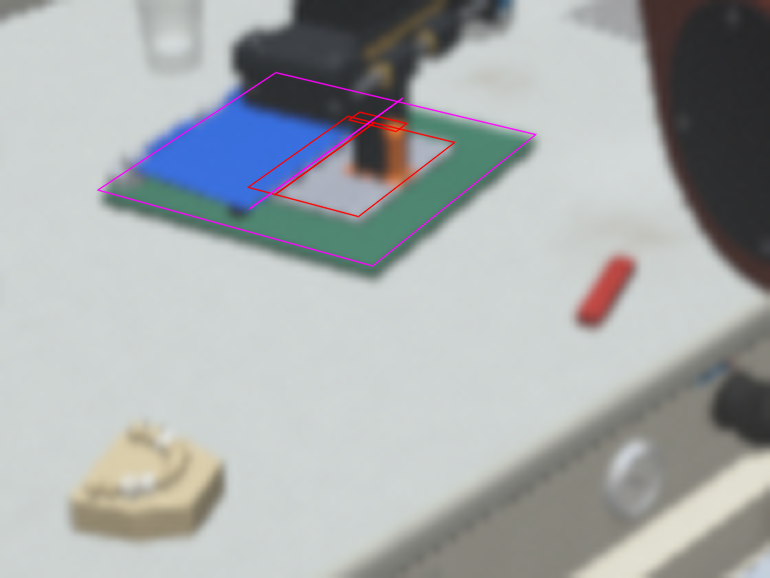

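The black line now meets the rim, which runs along crop (275,265) to (430,155). The foot still rests on the board. I'll compare the flap region with earlier pictures and check that the force is steady.

Request:
{"fn": "move_arm", "kwargs": {
  "commands": [
    [[0, 0, 0, 0, 0, 0, 0], [0, 0, 0, 0, 0, 0, 0], [0, 0, 0, 0, 0, 0, 0], [0, 0, 0, 0, 0, 0, 0]]
  ]
}}

```text
clock: 8.95
ee_pos: [0.5506, -0.0649, 0.0399]
tcp_rot: [0.994, 0.11, 0.0, 0.0]
wrist_force: [-4.1, -0.2, 9.3]
grip_width: 0.0119
```

```bash
python3 look.py 9; python3 - <<'E'
import cv2,numpy as np
a=cv2.imread('pics/scene_5.png')[205:245,198:228].astype(int)
for k in (7,8,9):
    b=cv2.imread(f'pics/scene_{k}.png')[205:245,198:228].astype(int); 
    print(k,'flap-left region diff mean/max',np.abs(a-b).mean().round(2),np.abs(a-b).max())
p=cv2.phaseCorrelate(cv2.cvtColor(a.astype('uint8'),6).astype(float),cv2.cvtColor(b.astype('uint8'),6).astype(float)); print(p)
from h import *
for th in("tin","model","bottle"):
    imaging.read_camera("top")
    print(th,[(np.round(c2w("top",o['xyz']),3).tolist(),round(o['conf'],2)) for o in nets.spot_in("top",th)])
print(r.get_state()['wrist_force'],r.get_state()['ee_pos'])
E
```

```text
8.95 [ 0.55061049 -0.0649048   0.03988778] [-4.08942189 -0.15937003  9.34211638] [-0.00297369  0.76312973  0.02100676] 0.011892177454585014
yaw 12.616148954884645 tilt 0.04430349034123628 [ 4.82741399e-04  6.04039293e-04 -9.99999701e-01]
board xyz of tcp [-0.04428822 -0.00014717  0.03988778]
7 flap-left region diff mean/max 2.8 158
8 flap-left region diff mean/max 7.21 170
9 flap-left region diff mean/max 7.2 170
((-0.2554884821679746, 0.1002090306828336), 0.5633490029351707)
tin [([0.687, -0.288, 0.028], 0.57)]
model [([0.412, 0.236, 0.021], 0.96)]
bottle [([0.579, 0.228, 0.076], 0.68)]
[-3.83130025 -0.10174849  8.98006303] [ 0.55062843 -0.06489983  0.03991175]
```

```bash
python3 - <<'E'
import cv2,numpy as np
f=lambda k:cv2.imread(f'pics/scene_{k}.png')[224:246,198:226].astype(int)
for k in (4,6,7,8,9): print(k,np.abs(f(5)-f(k)).mean().round(2),np.abs(f(5)-f(k)).max())
E
python3 - <<'E'
import sys; sys.path.insert(0,'.')
import cv2,numpy as np
a=cv2.imread('pics/scene_5.png')[205:250,190:250];b=cv2.imread('pics/scene_9.png')[205:250,190:250]
cv2.imwrite('pics/cmp.png',cv2.resize(np.hstack([a,b]),None,fx=6.5,fy=6.5,interpolation=cv2.INTER_CUBIC))
E
```

```text
4 0.36 2
6 0.37 2
7 0.37 2
8 0.4 2
9 0.39 2
```

View pics/cmp.png

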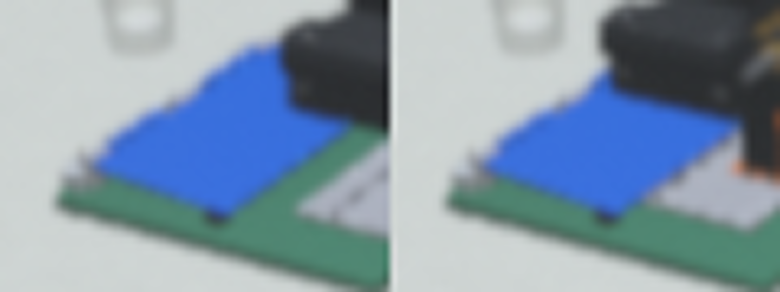

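The flap's left side and foot, at about (215,215) and (605,215) in the before/after panels, have not moved: the pixel difference is at noise level. The force is steady at 9 N, so I'm handing in.

```bash
python3 -c "
from bench import ticket,r
print(ticket.finish_job()); print(r.get_state()['clock'])"
```

```text
the job is handed in; nothing more can be done
None
the job is handed in; nothing more can be done
```

The strip is tucked under the flap and the job is handed in at about 9.3 s. No verdict was reported. I picked the 110 x 80 mm strip out of the three by its measured size and gripped it by the fin. I laid it flat on the board in front of the rim and slid it forward under light pressure.

**Last checks:**
- **Edge position:** the free edge is at about board x = +16 mm (allowed 5 to 30 mm), worked out from the measured tool position. The black line meets the rim in the picture.
- **Flatness:** the tool is tilted less than 0.001 rad and its height matches the strip lying on the board. The strip's own tilt was not measured directly.
- **Pressing force:** steady at about 9 to 9.7 N, slightly under the 10 N asked for and above the 4 N limit. About 4 N of sideways force stays along x, probably from friction.
- **Flap:** its left side and foot look the same before and after, to within image noise. My first comparison showed large differences, but only because the gripper was in that part of the picture. The right side was hidden.
- **Tin, model and bottle:** found within about 6 mm of where they started, about what the networks' accuracy allows.

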